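# Tip the stone counters down the chute into the puzzle box

### The arm

A 7-joint arm with a two-finger parallel gripper is mounted at the origin on the work surface. World frame = base frame: x ahead of the robot, y to its left, z up, the work surface at z = 0. Lengths are in m, angles in rad, forces in N, time in s.
With the tool pointing down it reaches from about 0.425 to 0.875 m from the base axis. Payload 4.7 kg.
Tool frame: the origin (TCP) lies at the very end of the fingers, on their centre line; the grasp point (between the pads) lies 19 mm behind it (grip_point_offset is the distance from the TCP to the grasp point, in m); x points along the fingers, z is the direction in which the jaws open and shut, and the axes are right-handed (so a half turn about x gives the same grasp; the last joint's range is limited). The gripper opens to 87 mm and grips with 3 to 60 N. Pads are 19 mm wide; open, the fingers measure 117 mm over their backs; the gripper's body (75 mm by 190 mm) begins 51 mm behind the grasp point.
Start: joints at [-1.114, 0.321, -0.07, 1.45, 0.023, 1.371, -0.057], TCP at [0.279, 0.587, 0.223] pointing down, gripper open.
Joint ranges: [-2.86, 2.86], [-0.3, 2.09], [-1.38, 1.24], [0.06, 2.45], [-1.56, 4.7], [0.09, 2.05], [-2.69, 2.69]. Speed limits (rad/s): [2.57, 2.57, 3.14, 3.14, 3.14, 3.14, 3.14].

### API

Orientations are given as a rotation vector (axis times angle).
In Python, from bench import get_state, get_image, calibration, close_job, grip_point_offset gives the robot as it stands.
- The arm moves only by the tool play_rows, never from a script. Its argument "targets" is a list of rows, each an object with "claw": the closure, from 0 (fully open) to 1 (shut); "linear": the shift along the tool's x, y, z as a fraction of full scale, a list of three; "rotation": the turn, a rotation vector about the tool's x, y, z as a fraction of full scale, a list of three. In form: [{"claw": claw, "linear": [x, y, z], "rotation": [wx, wy, wz]}, ...]. A call has 1 to 10 rows; each row shifts and turns the pose as measured when the row begins, along the tool's axes as they then stand; what a row does not reach is not made up. Full scale, the value 1, is 2.5 cm for a shift and 90 degrees for a turn. A row lasts 1/12 s, in which the tool goes at most 41.7 mm and 7.16 degrees, less where a joint would pass 70% of its speed; a pose out of reach is approached as far as the arm can. A call with a number of a shift or a turn outside -1 to 1 is refused whole. A call with a gripper value outside its range is refused whole. The fingers move at their own pace and stop on an object; "newtons" is the grip in N (left out, the last holds). Time passes only in rows, so rows that do not move let the fingers close. It gives the time, the measured TCP pose, the force and the opening at its end, in the units of the state.
- get_state(): the state, without advancing time (a new reading comes with each control period).
- get_image(name): name is "scene" or "top"; returns the picture (420x560x3 uint8, blue, green, red); there is no depth.
- calibration(name): a dict with "fx", "fy", "cx", "cy" (pixels), "rvec" (rotation vector, rad) and "tvec" (3), from world to camera coordinates, as OpenCV has them. Camera axes: x right, y down, z forward; pixel columns grow to the right and rows downward; lengths in m; the calibration is good to about 2 mm. A picture is of the moment at which its call begins. calibration takes no time and is no camera call.
- close_job(): hands the job in, once; it reports no verdict.
The state is a dict: "time": time; "joint_positions": joint angles; "qd": joint speeds; "joint_torque": joint torques, N m; "position": TCP position; "tool_rot": TCP orientation; "ft_force": force on the tool from outside, world axes, zero at the start; "torque": the same for the moment, N m; "grip_width": opening from 0.0 (shut) to 1.0 (fully open).
Only numpy, scipy, OpenCV 4.12 (cv2) and the standard library are available. Lean on these libraries where they do the work, as an engineer would, in place of code of your own. Each camera call takes 0.05 s, during which the arm holds its last target. There are 200 camera calls.

### The job

Pick up the toy chute with the three stone counters lying in it and lay its spout on the low sill of the puzzle box's hopper; then, keeping the spout resting lightly on the sill the whole while, tip the chute steeply so that all three counters slide down through the hopper into the box. Set the empty chute back down flat on the drawer floor and let go. Never press hard on the hopper, do not touch the counters with the fingers, and leave the other toys alone.

Things in the scene. Friction and masses are not known exactly. Their poses are not given: they have to be found in the camera images.
- chute: Open-topped white plastic trough, 220 long (own x), 38 wide (y), floor 4 thick, side walls to 26 high, inner width 30. Origin: centre of underside, z up; open spout at x = -110, closed tail at x = +110. 0.11 to 0.2 kg. Starts flat on the drawer floor (6 mm above the table), spout towards the robot within 18 degrees. Counters lie in its tail half; they slide once the tail is raised 13 to 21 degrees.
- spout (a point): On the chute: underside, middle of the open spout edge (chute x = -110, y = 0, z = 0).
- grip (a point): On the chute: middle of its wooden grip block, 24 (chute x) x 34 (y) x 42 high, spanning chute z 32 to 74, x -12 to 12, on a 6 mm bridge over the walls; this point is at x = 0, z = 56. Counters pass freely under the bridge. Gripped across its x faces, the pads resist tipping best.
- box: Red wooden puzzle box, fixed, hollow, 130 (own x) x 110 (y) x 80 high, lid closed, on the drawer floor. Origin: centre of underside; own +x side faces away from the robot within 18 degrees: the chute comes in from there, chute x along box x. A stiff light-wood hopper sleeve passes through the lid. Press on it with 2 to 5 N only: over 15 N is rough.
- mouth (a point): On the box: centre of the hopper's shaft at lid level (box x = 20, y = 0, z = 80). Shaft inner size 50 (x) x 46 (y), walls 4, straight down into the box. The +x wall is the low sill; the two side walls (cheeks) and the back wall stand 26 higher than the sill, open above.
- sill (a point): On the box: middle of the sill's inner top edge AT ITS LOWEST possible height (box x = 45, z = 92); sill top is flat, x 45 to 49, y -23 to 23. The true sill (with the sleeve) stands 0 to 20 mm above this point, unmeasured and different each time: find it by touch. Spout tip goes some 10 to 20 mm past this edge, between the cheeks; tipped, the chute's underside bears on this edge.
- counter1_center (a point): Centre of a loose polished stone game counter, a disc 24 mm across and 10 mm thick, 12 g. Starts flat in the chute.
- counter2_center (a point): Centre of a loose polished stone game counter, a disc 24 mm across and 10 mm thick, 12 g. Starts flat in the chute.
- counter3_center (a point): Centre of a loose polished stone game counter, a disc 24 mm across and 10 mm thick, 12 g. Starts flat in the chute.
- caddy: Bystander: grey plastic crayon caddy, 80 x 140 x 45 high, origin under its centre. Loose.
- truck: Bystander: yellow toy truck, 120 x 56 x 79 high, origin under its centre. Loose.
- cups: Bystander: stacked building cups, 72 across at the foot, 120 high, origin under its centre. Loose.
- pencils: Bystander: ceramic pencil cup 72 across, 90 high with pencils up to 170 high, origin under its centre. Loose.
- counter1: The same counter as a body; origin at the centre of one face.
- counter2: The same counter as a body; origin at the centre of one face.
- counter3: The same counter as a body; origin at the centre of one face.
There are look-alikes about, which are no part of the job. Of the things that look like the chute, the largest one is meant.

How it is judged:
By the outcome, as a careful person would: the job done as asked, in the order asked, and still so for the second after the job is handed in, with the robot touching nothing.
It also fails if it takes over 72 s, if anything falls off the work surface, if the arm or the gripper's body presses on something with over 40 N, if the wrist force passes 120 N, or if a joint passes its speed limit or range.

## Working session

There is one attempt and no reset: what is moved stays moved. The work goes in short steps, Python scripts to look and compute and a tool call to move; the robot and the scene stay as the last step left them, time stands still between calls to the robot, and variables do not carry over. Pictures are saved under pics/ and viewed, about 8 in all and at most 12, crops included, and the job is handed in when it is done.

Besides the shell and the picture viewer there is one more tool, called after ">>>" in YAML: its name, and indented under it one key for each argument. play_rows: Moves the arm, as the interface text tells. Shift numbers are shares of 2.5 cm and turn numbers shares of 90 degrees, none past 1 either way. Its arguments: {"type":"object","properties":{"targets":{"type":"array"},"newtons":{"type":"number"}},"required":["targets"]}

```bash
mkdir -p pics; python3 - <<'E'
from bench import *
import cv2,numpy as np
print(get_state(),grip_point_offset)
for n in("scene","top"):
    cv2.imwrite(f"pics/{n}0.png",get_image(n)); c=calibration(n); print(n,c)
    R=cv2.Rodrigues(np.array(c["rvec"]))[0]; print((-R.T@np.array(c["tvec"]).ravel()))
E
```

```text
{'time': 0.0, 'joint_positions': array([-1.11388253,  0.32184516, -0.07007508,  1.45168356,  0.0225674 ,
        1.37076521, -0.05689258]), 'qd': array([-6.26094780e-04, -2.80214709e-04, -3.63904777e-05, -1.85067968e-03,
       -9.55489968e-04,  8.30655920e-04,  1.68377774e-03]), 'joint_torque': array([ 2.09158702e-04, -4.91277015e+01, -4.04099207e-01, -3.12529492e+01,
       -6.40160521e-02,  4.36687970e-02,  1.75175569e-04]), 'position': array([0.278319  , 0.58679297, 0.22144272]), 'tool_rot': array([-0.87824987,  1.38834657,  0.87647662]), 'ft_force': array([-0.17800713,  0.61946668,  1.05821486]), 'torque': array([-0.0437979 , -0.06294736,  0.03609824]), 'grip_width': 1.000788204482714} 0.0187
scene {'fx': 406.8385432284295, 'fy': 406.8385432284295, 'cx': 268.5495044009147, 'cy': 214.0369445934557, 'rvec': array([ 1.72519657,  1.9219933 , -0.68656322]), 'tvec': array([ 0.16085195, -0.29652124,  1.66411602])}
[ 1.30599147 -0.03830783  1.08443494]
top {'fx': 425.91497321471604, 'fy': 425.91497321471604, 'cx': 282.7584938798467, 'cy': 210.9717306399935, 'rvec': array([ 2.08222071, -2.14901529,  0.22954255]), 'tvec': array([-0.10628632,  0.4754145 ,  1.09584844])}
[ 0.23594571 -0.10767037  1.17086987]
```

View pics/scene0.png

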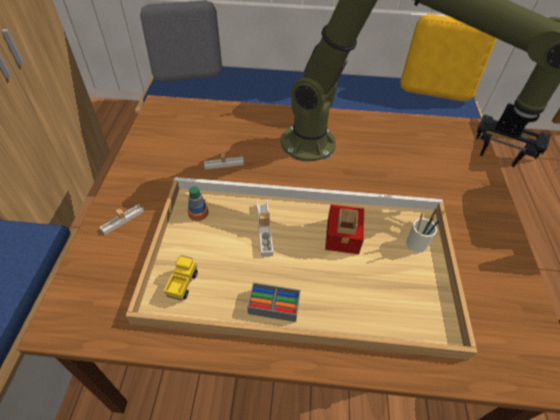

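View pics/top0.png

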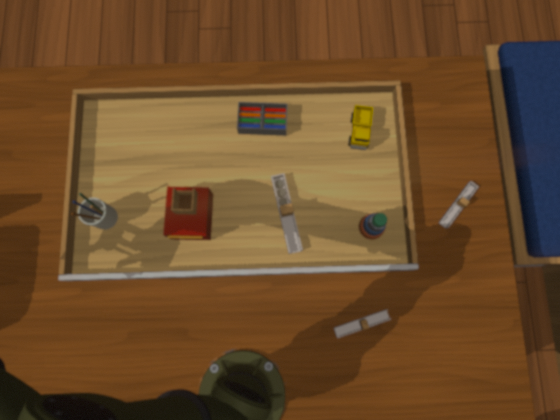

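The chute lies in the tray in top view at about (287,212), with its tail at (280,177), its spout at (292,250) and the counters in the tail. The box is at (188,212), with the hopper near (184,201). The two look-alikes are outside the tray. I'll enlarge these to measure them.

```bash
python3 - <<'E'
import cv2
a=cv2.imread("pics/top0.png")[165:265,155:315]
a=cv2.resize(a,None,fx=5,fy=5,interpolation=cv2.INTER_CUBIC)
a=cv2.convertScaleAbs(a,alpha=1.3)
for i in range(0,160,10): cv2.putText(a,str(155+i),(i*5,8),0,.3,(255,255,255)); cv2.line(a,(i*5,10),(i*5,14),(255,255,255))
for i in range(0,100,10): cv2.putText(a,str(165+i),(0,i*5+4),0,.3,(255,255,255)); 
cv2.imwrite("pics/topc.png",a)
E
cat > h.py <<'E'
import cv2,numpy as np
from bench import *
from scipy.spatial.transform import Rotation as Ro
def px(n,P):
    c=calibration(n); K=np.array([[c["fx"],0,c["cx"]],[0,c["fy"],c["cy"]],[0,0,1]])
    return cv2.projectPoints(np.array(P,float).reshape(-1,1,3),c["rvec"],c["tvec"],K,None)[0].reshape(-1,2)
def at(n,u,v,z):
    c=calibration(n); R=cv2.Rodrigues(np.array(c["rvec"]))[0]; o=-R.T@np.array(c["tvec"]).ravel()
    d=R.T@np.array([(u-c["cx"])/c["fx"],(v-c["cy"])/c["fy"],1]); return o+d*(z-o[2])/d[2]
E
```

```text
(no output)
```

View pics/topc.png

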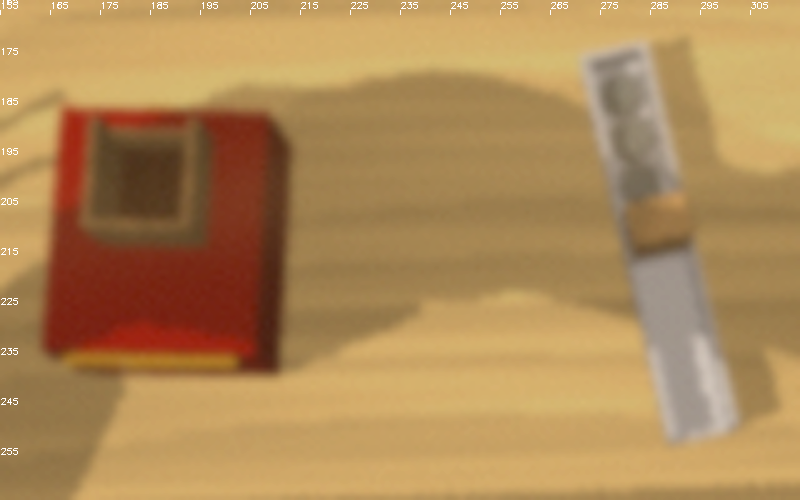

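```bash
cat > fit.py <<'E'
from h import *
from scipy.optimize import least_squares
def fit(x0,pts,pix,n="top"):
    pts=np.array(pts,float);pix=np.array(pix,float)
    def W(p): return pts@Ro.from_euler('z',p[2]).as_matrix().T+[p[0],p[1],0.006]
    r=least_squares(lambda p:(px(n,W(p))-pix).ravel(),x0)
    return r.x,r.fun.reshape(-1,2).round(1)
if __name__=="__main__":
    q=lambda L:[(155+x/5,165+y/5) for x,y in L]
    c,e=fit([.5,-.1,0],[[.11,.019,.026],[.11,-.019,.026],[-.11,.019,.026],[-.11,-.019,.026]],q([(585,57),(648,43),(668,442),(738,430)]))
    print("chute",c,np.degrees(c[2]),e.tolist())
    b,e=fit([.5,.1,0],[[.065,.055,.08],[.065,-.055,.08],[-.065,.055,.08],[-.065,-.055,.08]],q([(65,107),(270,113),(45,352),(259,355)]))
    print("box",b,np.degrees(b[2]),e.tolist())
    R=Ro.from_euler('z',c[2]).as_matrix(); Rb=Ro.from_euler('z',b[2]).as_matrix()
    g=R@[0,0,.056]+[*c[:2],.006]; print("grip",g)
    print("block top px crop",(px("top",[R@[x,y,.074]+[*c[:2],.006] for x in(.012,-.012) for y in(.017,-.017)])-[155,165])*5)
    for dz in(0,.02):
      print("sill+",dz,(px("top",[Rb@[x,y,.092+dz+.026]+[*b[:2],.006] for x in(.045,-.005,) for y in(.023,-.023)])-[155,165])*5)
      print("sill",Rb@[.045,0,.092+dz]+[*b[:2],.006])
E
python3 fit.py
```

```text
chute [ 0.46994488 -0.13229398  0.18166268] 10.408504683120526 [[-0.4, -0.0], [0.4, 0.0], [0.1, 0.3], [-0.1, -0.3]]
box [ 0.47172514  0.12811671 -0.05001641] -2.8657293253751726 [[-0.3, 0.1], [0.5, -0.3], [-0.1, 0.0], [-0.0, 0.2]]
grip [ 0.46994488 -0.13229398  0.062     ]
block top px crop [[623.75900933 205.68216318]
 [687.00589629 192.35585432]
 [633.43963785 249.51335592]
 [696.94502499 236.0642159 ]]
sill+ 0 [[104.08012887 127.09198425]
 [194.8510681  128.78722431]
 [ 97.1410324  223.54480445]
 [188.7878575  225.25002116]]
sill [0.51666887 0.12586691 0.098     ]
sill+ 0.02 [[ 94.42072553 116.90917144]
 [186.86837011 118.63639234]
 [ 87.25733081 215.06054074]
 [180.61368052 216.79812418]]
sill [0.51666887 0.12586691 0.118     ]
```

```bash
cat > plan.py <<'E'
from h import *
def pose(yaw,pitch,sgn):
    """tool orientation for chute yaw & tail-up pitch (deg); jaw axis = sgn*chute x"""
    C=(Ro.from_euler('z',yaw,degrees=True)*Ro.from_euler('y',-pitch,degrees=True)).as_matrix()
    x=-C[:,2]; z=sgn*C[:,0]; return Ro.from_matrix(np.c_[x,np.cross(z,x),z])
def now(): s=get_state(); return np.array(s["position"]),Ro.from_rotvec(s["tool_rot"]),s
def plan(P,R,step=.02,deg=6):
    """per-row tool-frame deltas towards pose"""
    p,r,s=now(); d=np.array(P)-p; rv=(r.inv()*R).as_rotvec()
    n=int(max(1,np.ceil(np.linalg.norm(d)/step),np.ceil(np.degrees(np.linalg.norm(rv))/deg)))
    print("err mm",(d*1e3).round(1),"rot deg",np.degrees(rv).round(1),"rows",n, "t",round(s["time"],2))
    w=rv/n
    for i in range(min(n,30)):
        ri=r*Ro.from_rotvec(w*i); print((ri.inv().apply(d/n)/.025).round(2).tolist(),(w/(np.pi/2)).round(3).tolist())
        if np.linalg.norm(rv)<.002: break
def rep():
    p,r,s=now(); print("t",round(s["time"],2),"p",p.round(4),"f",s["ft_force"].round(2),"tq",s["torque"].round(2),"w",round(s["grip_width"],3),"q",s["joint_positions"].round(2))
E
python3 -c "
from plan import *
rep();p,r,s=now();print(r.as_matrix().round(3))
for g in(1,-1): plan([.5,.3,.26],pose(10.4,0,g))
"
```

```text
t 0.1 p [0.2783 0.5869 0.2216] f [-0.21 -0.05 -1.3 ] tq [ 0.02 -0.04 -0.02] w 0.998 q [-1.11  0.32 -0.07  1.45  0.02  1.37 -0.06]
[[-0.001 -0.904  0.428]
 [-0.002  0.428  0.904]
 [-1.    -0.    -0.002]]
err mm [ 221.7 -286.9   38.4] rot deg [54.2 -0.1  0. ] rows 19 t 0.1
[-0.08, -0.68, -0.35] [0.032, -0.0, 0.0]
[-0.08, -0.7, -0.31] [0.032, -0.0, 0.0]
[-0.08, -0.71, -0.28] [0.032, -0.0, 0.0]
[-0.08, -0.72, -0.24] [0.032, -0.0, 0.0]
[-0.08, -0.74, -0.2] [0.032, -0.0, 0.0]
[-0.08, -0.74, -0.17] [0.032, -0.0, 0.0]
[-0.08, -0.75, -0.13] [0.032, -0.0, 0.0]
[-0.08, -0.76, -0.09] [0.032, -0.0, 0.0]
[-0.08, -0.76, -0.05] [0.032, -0.0, 0.0]
[-0.08, -0.76, -0.02] [0.032, -0.0, 0.0]
[-0.08, -0.76, 0.02] [0.032, -0.0, 0.0]
[-0.08, -0.76, 0.06] [0.032, -0.0, 0.0]
[-0.08, -0.76, 0.1] [0.032, -0.0, 0.0]
[-0.08, -0.75, 0.13] [0.032, -0.0, 0.0]
[-0.08, -0.74, 0.17] [0.032, -0.0, 0.0]
[-0.08, -0.73, 0.21] [0.032, -0.0, 0.0]
[-0.08, -0.72, 0.25] [0.032, -0.0, 0.0]
[-0.08, -0.71, 0.28] [0.032, -0.0, 0.0]
[-0.08, -0.69, 0.32] [0.032, -0.0, 0.0]
err mm [ 221.7 -286.9   38.4] rot deg [-1.258e+02 -1.000e-01 
[... 218 characters left out ...]
] [-0.067, -0.0, -0.0]
[-0.07, -0.38, -0.58] [-0.067, -0.0, -0.0]
[-0.07, -0.31, -0.61] [-0.067, -0.0, -0.0]
[-0.07, -0.25, -0.64] [-0.067, -0.0, -0.0]
[-0.07, -0.18, -0.67] [-0.067, -0.0, -0.0]
[-0.07, -0.11, -0.68] [-0.067, -0.0, -0.0]
[-0.07, -0.04, -0.69] [-0.067, -0.0, -0.0]
[-0.07, 0.03, -0.69] [-0.067, -0.0, -0.0]
[-0.07, 0.11, -0.68] [-0.067, -0.0, -0.0]
[-0.07, 0.18, -0.67] [-0.067, -0.0, -0.0]
[-0.07, 0.25, -0.65] [-0.067, -0.0, -0.0]
[-0.07, 0.31, -0.62] [-0.067, -0.0, -0.0]
[-0.07, 0.37, -0.58] [-0.067, -0.0, -0.0]
[-0.07, 0.43, -0.54] [-0.067, -0.0, -0.0]
[-0.07, 0.49, -0.49] [-0.067, -0.0, -0.0]
[-0.07, 0.53, -0.44] [-0.067, -0.0, -0.0]
[-0.07, 0.58, -0.38] [-0.067, -0.0, -0.0]
```

>>> play_rows:
  targets:
    - {"claw": 0,"linear": [-0.16,-0.68,-0.35],"rotation": [0.032,0,0]}
    - {"claw": 0,"linear": [-0.16,-0.7,-0.31],"rotation": [0.032,0,0]}
    - {"claw": 0,"linear": [-0.16,-0.71,-0.28],"rotation": [0.032,0,0]}
    - {"claw": 0,"linear": [-0.16,-0.72,-0.24],"rotation": [0.032,0,0]}
    - {"claw": 0,"linear": [-0.16,-0.74,-0.2],"rotation": [0.032,0,0]}
    - {"claw": 0,"linear": [-0.16,-0.74,-0.17],"rotation": [0.032,0,0]}
    - {"claw": 0,"linear": [-0.16,-0.75,-0.13],"rotation": [0.032,0,0]}
    - {"claw": 0,"linear": [-0.08,-0.76,-0.09],"rotation": [0.032,0,0]}
    - {"claw": 0,"linear": [-0.08,-0.76,-0.05],"rotation": [0.032,0,0]}
    - {"claw": 0,"linear": [-0.08,-0.76,-0.02],"rotation": [0.032,0,0]}

```text
time: 0.93
position: [0.4014, 0.4181, 0.2576]
tool_rot: [-0.455, 1.526, 0.451]
ft_force: [0.1, 0.9, 0.2]
grip_width: 1.003
```

```bash
python3 -c "
from plan import *
rep(); plan([.47,-.132,.2],pose(10.4,0,1),.022)
"
```

```text
t 0.93 p [0.4014 0.4181 0.2576] f [0.1  0.86 0.18] tq [-0.03 -0.03 -0.07] w 1.003 q [-0.94  0.16  0.1   1.58 -0.01  1.41 -0.26]
err mm [  68.6 -550.1  -57.6] rot deg [22.7 -0.2  0.1] rows 26 t 0.93
[0.09, -0.77, -0.37] [0.01, -0.0, 0.0]
[0.09, -0.77, -0.36] [0.01, -0.0, 0.0]
[0.09, -0.78, -0.35] [0.01, -0.0, 0.0]
[0.09, -0.78, -0.34] [0.01, -0.0, 0.0]
[0.09, -0.79, -0.33] [0.01, -0.0, 0.0]
[0.09, -0.79, -0.31] [0.01, -0.0, 0.0]
[0.09, -0.8, -0.3] [0.01, -0.0, 0.0]
[0.09, -0.8, -0.29] [0.01, -0.0, 0.0]
[0.09, -0.81, -0.28] [0.01, -0.0, 0.0]
[0.09, -0.81, -0.27] [0.01, -0.0, 0.0]
[0.09, -0.81, -0.25] [0.01, -0.0, 0.0]
[0.09, -0.82, -0.24] [0.01, -0.0, 0.0]
[0.09, -0.82, -0.23] [0.01, -0.0, 0.0]
[0.09, -0.83, -0.22] [0.01, -0.0, 0.0]
[0.09, -0.83, -0.2] [0.01, -0.0, 0.0]
[0.09, -0.83, -0.19] [0.01, -0.0, 0.0]
[0.09, -0.83, -0.18] [0.01, -0.0, 0.0]
[0.09, -0.84, -0.16] [0.01, -0.0, 0.0]
[0.09, -0.84, -0.15] [0.01, -0.0, 0.0]
[0.09, -0.84, -0.14] [0.01, -0.0, 0.0]
[0.09, -0.84, -0.13] [0.01, -0.0, 0.0]
[0.09, -0.85, -0.11] [0.01, -0.0, 0.0]
[0.09, -0.85, -0.1] [0.01, -0.0, 0.0]
[0.09, -0.85, -0.09] [0.01, -0.0, 0.0]
[0.09, -0.85, -0.07] [0.01, -0.0, 0.0]
[0.09, -0.85, -0.06] [0.01, -0.0, 0.0]
```

>>> play_rows:
  targets:
    - {"claw": 0,"linear": [0,-0.77,-0.37],"rotation": [0.01,0,0]}
    - {"claw": 0,"linear": [0,-0.77,-0.36],"rotation": [0.01,0,0]}
    - {"claw": 0,"linear": [0,-0.78,-0.35],"rotation": [0.01,0,0]}
    - {"claw": 0,"linear": [0,-0.78,-0.34],"rotation": [0.01,0,0]}
    - {"claw": 0,"linear": [0,-0.79,-0.33],"rotation": [0.01,0,0]}
    - {"claw": 0,"linear": [0,-0.79,-0.31],"rotation": [0.01,0,0]}
    - {"claw": 0,"linear": [0,-0.8,-0.3],"rotation": [0.01,0,0]}
    - {"claw": 0,"linear": [0,-0.8,-0.29],"rotation": [0.01,0,0]}
    - {"claw": 0,"linear": [0,-0.81,-0.28],"rotation": [0.01,0,0]}
    - {"claw": 0,"linear": [0,-0.81,-0.27],"rotation": [0.01,0,0]}

```text
time: 1.77
position: [0.43, 0.1847, 0.2587]
tool_rot: [-0.301, 1.551, 0.299]
ft_force: [0.3, -0.3, 0.4]
grip_width: 0.996
```

>>> play_rows:
  targets:
    - {"claw": 0,"linear": [0,-0.82,-0.25],"rotation": [0.01,0,0]}
    - {"claw": 0,"linear": [0,-0.82,-0.24],"rotation": [0.01,0,0]}
    - {"claw": 0,"linear": [0,-0.82,-0.23],"rotation": [0.01,0,0]}
    - {"claw": 0,"linear": [0.1,-0.83,-0.22],"rotation": [0.01,0,0]}
    - {"claw": 0,"linear": [0.1,-0.83,-0.2],"rotation": [0.01,0,0]}
    - {"claw": 0,"linear": [0.1,-0.83,-0.19],"rotation": [0.01,0,0]}
    - {"claw": 0,"linear": [0.2,-0.83,-0.18],"rotation": [0.01,0,0]}
    - {"claw": 0,"linear": [0.2,-0.84,-0.16],"rotation": [0.01,0,0]}
    - {"claw": 0,"linear": [0.2,-0.84,-0.15],"rotation": [0.01,0,0]}
    - {"claw": 0,"linear": [0.2,-0.84,-0.14],"rotation": [0.01,0,0]}

```text
time: 2.6
position: [0.4448, -0.0513, 0.232]
tool_rot: [-0.161, 1.561, 0.163]
ft_force: [0.6, -0.9, 0.7]
grip_width: 1.002
```

```bash
python3 -c "
from plan import *
rep(); plan([.47,-.132,.16],pose(10.4,0,1),.022)
"
```

```text
t 2.6 p [ 0.4448 -0.0513  0.232 ] f [ 0.64 -0.94  0.67] tq [-0.12  0.04 -0.01] w 1.002 q [-0.53 -0.16  0.54  1.93  0.08  1.35  0.19]
err mm [ 25.2 -80.7 -72. ] rot deg [ 1.4  0.2 -0.1] rows 6 t 2.6
[0.48, -0.56, 0.05] [0.003, 0.0, -0.0]
[0.48, -0.56, 0.05] [0.003, 0.0, -0.0]
[0.48, -0.56, 0.06] [0.003, 0.0, -0.0]
[0.48, -0.56, 0.06] [0.003, 0.0, -0.0]
[0.48, -0.56, 0.06] [0.003, 0.0, -0.0]
[0.48, -0.56, 0.07] [0.003, 0.0, -0.0]
```

>>> play_rows:
  targets:
    - {"claw": 0,"linear": [0.48,-0.56,0.06],"rotation": [0.003,0,0]}
    - {"claw": 0,"linear": [0.48,-0.56,0.06],"rotation": [0.003,0,0]}
    - {"claw": 0,"linear": [0.48,-0.56,0.06],"rotation": [0.003,0,0]}
    - {"claw": 0,"linear": [0.48,-0.56,0.06],"rotation": [0.003,0,0]}
    - {"claw": 0,"linear": [0.48,-0.56,0.06],"rotation": [0.003,0,0]}
    - {"claw": 0,"linear": [0.48,-0.56,0.06],"rotation": [0.003,0,0]}
    - {"claw": 0,"linear": [0.2,-0.2,0],"rotation": [0,0,0]}
    - {"claw": 0,"linear": [0,0,0],"rotation": [0,0,0]}

```text
time: 3.27
position: [0.4668, -0.1559, 0.1523]
tool_rot: [-0.123, 1.561, 0.126]
ft_force: [-0.7, -0.1, 0.3]
grip_width: 0.998
```

```bash
python3 - <<'E'
from plan import *
rep(); plan([.47,-.132,.046],pose(10.4,0,1),.022)
im=get_image("scene")
c=np.array([.46994,-.13229,.006]);R=Ro.from_euler('z',10.41,degrees=True).as_matrix()
P=[R@[x,y,z]+c for x,y,z in [(.11,.019,.026),(.11,-.019,.026),(-.11,.019,.026),(-.11,-.019,.026),(.012,.017,.074),(.012,-.017,.074),(-.012,.017,.074),(-.012,-.017,.074)]]
b=np.array([.47173,.12812,.006]);Rb=Ro.from_euler('z',-2.87,degrees=True).as_matrix()
Q=[Rb@[x,y,z]+b for x,y,z in [(.065,.055,.08),(.065,-.055,.08),(-.065,.055,.08),(-.065,-.055,.08),(.049,.027,.128),(.049,-.027,.128),(.049,.023,.102),(.049,-.023,.102)]]
o=np.array([230,190]);a=cv2.resize(im[190:270,230:370],None,fx=5.5,fy=5.5,interpolation=cv2.INTER_CUBIC)
for p in px("scene",P+Q): cv2.circle(a,tuple(int(v) for v in (p-o)*5.5),2,(0,255,0),-1)
cv2.imwrite("pics/s1.png",a)
E
```

```text
t 3.27 p [ 0.4668 -0.1559  0.1523] f [-0.72 -0.06  0.25] tq [-0.06  0.07  0.01] w 0.998 q [-0.43  0.02  0.71  1.95 -0.02  1.17  0.45]
err mm [   3.2   23.9 -106.3] rot deg [-1.3  0.4 -0.1] rows 5 t 3.27
[0.85, 0.18, 0.05] [-0.003, 0.001, -0.0]
[0.85, 0.18, 0.05] [-0.003, 0.001, -0.0]
[0.85, 0.18, 0.05] [-0.003, 0.001, -0.0]
[0.85, 0.18, 0.06] [-0.003, 0.001, -0.0]
[0.85, 0.18, 0.06] [-0.003, 0.001, -0.0]
```

View pics/s1.png

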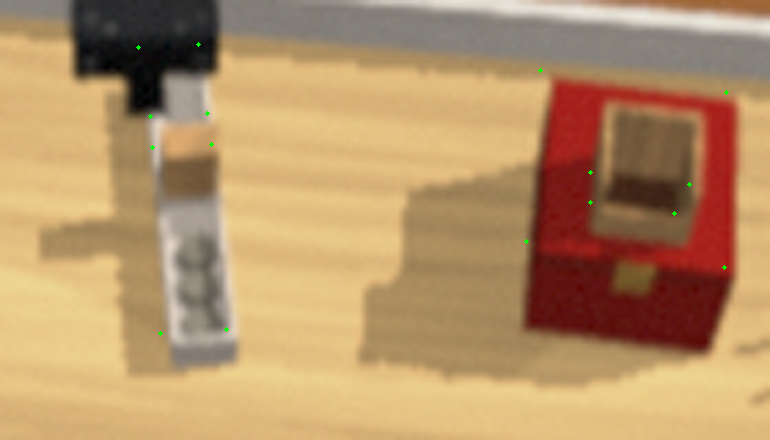

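The chute with its three counters is at crop (200,250), and the box and hopper are at (640,190). My overlay dots sit up and to the left by about the same amount on both objects, roughly 1.5 px. I'll check this camera bias against the fingertip, seen at crop (146,112).

```bash
python3 - <<'E'
from plan import *
p,r,s=now()
for off in([0,0,.0435],[0,0,.0585],[0,.0095,.0585],[0,-.0095,.0585]):
    print(off,((px("scene",p+r.apply(off))-[230,190]+.5)*5.5-.5).round(0), px("top",p+r.apply(off)).round(1))
a=get_image("top")[165:265,225:345]
cv2.imwrite("pics/t2.png",cv2.convertScaleAbs(cv2.resize(a,None,fx=6,fy=6,interpolation=cv2.INTER_CUBIC),alpha=1.4))
E
```

```text
[0, 0, 0.0435] [[145. 100.]] [[293.5 187. ]]
[0, 0, 0.0585] [[146. 121.]] [[292.4 181.2]]
[0, 0.0095, 0.0585] [[164. 120.]] [[288.6 181.9]]
[0, -0.0095, 0.0585] [[129. 121.]] [[296.1 180.5]]
```

```bash
python3 - <<'E'
from fit import *
q=lambda L:[(230+(x+.5)/5.5-.5,190+(y+.5)/5.5-.5) for x,y in L]
c,e=fit([.47,-.13,.18],[[.11,.019,.026],[.11,-.019,.026],[.012,.017,.074],[.012,-.017,.074],[-.012,.017,.074],[-.012,-.017,.074]],q([(237,344),(170,348),(217,157),(162,158),(217,124),(161,124)]))
print(c,np.degrees(c[2]),e.tolist())
b,e=fit([.47,.13,-.05],[[.065,.055,.08],[.065,-.055,.08],[-.065,.055,.08],[-.065,-.055,.08]],q([(735,272),(541,252),(737,100),(553,79)]))
print(b,np.degrees(b[2]),e.tolist())
E
```

```text
[ 0.46163809 -0.07148976  3.1706739 ] 181.66623294455258 [[1.2, 4.3], [-0.9, 4.4], [1.6, -1.0], [-1.4, -0.5], [1.1, -4.0], [-1.7, -3.3]]
[ 0.43258315 -0.28445043  3.01558917] 172.78053246847534 [[2.9, 8.8], [-4.7, 8.4], [5.1, -9.1], [-3.2, -9.2]]
```

View pics/t2.png

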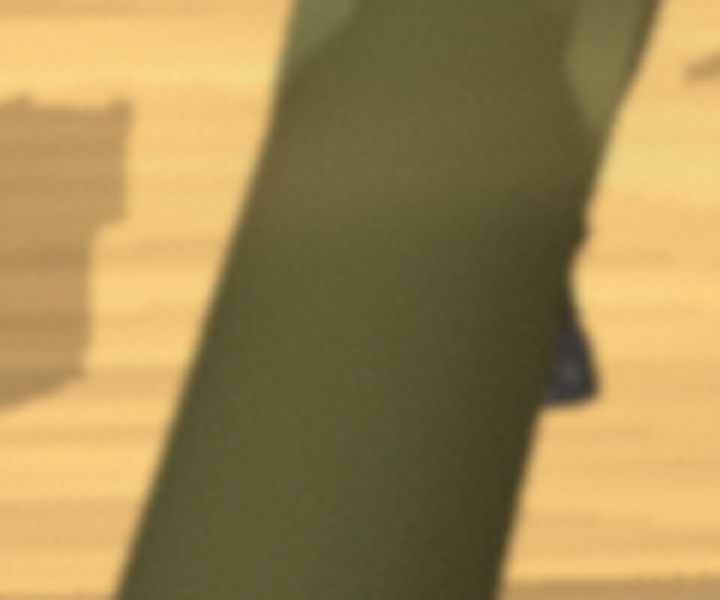

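The arm hides the chute from the top camera, so this view is no use. My fit also projected into the wrong camera, so I'm refitting with "scene".

```bash
python3 - <<'E'
from fit import *
q=lambda L:[(230+(x+.5)/5.5-.5,190+(y+.5)/5.5-.5) for x,y in L]
c,e=fit([.47,-.13,.18],[[.11,.019,.026],[.11,-.019,.026],[.012,.017,.074],[.012,-.017,.074],[-.012,.017,.074],[-.012,-.017,.074]],q([(237,344),(170,348),(217,157),(162,158),(217,124),(161,124)]),"scene")
print(c,np.degrees(c[2]),e.tolist())
b,e=fit([.47,.13,-.05],[[.065,.055,.08],[.065,-.055,.08],[-.065,.055,.08],[-.065,-.055,.08]],q([(735,272),(541,252),(737,100),(553,79)]),"scene")
print(b,np.degrees(b[2]),e.tolist())
E
```

```text
[ 0.47638779 -0.12757404  0.18094242] 10.36723672066692 [[-0.1, -0.3], [-0.1, -0.4], [0.6, -0.2], [-0.0, 0.2], [0.0, 0.1], [-0.3, 0.6]]
[ 0.47512731  0.13358681 -0.04262522] -2.442245399105141 [[0.6, 0.5], [-0.3, -0.3], [0.1, -0.1], [-0.4, -0.2]]
```

>>> play_rows:
  targets:
    - {"claw": 0,"linear": [0.3,0.4,0.15],"rotation": [-0.004,0.001,0]}
    - {"claw": 0,"linear": [0.6,0.4,0.15],"rotation": [-0.004,0.001,0]}
    - {"claw": 0,"linear": [0.8,0.2,0.1],"rotation": [-0.004,0.001,0]}
    - {"claw": 0,"linear": [0.8,0,0],"rotation": [0,0,0]}
    - {"claw": 0,"linear": [0.3,0,0],"rotation": [0,0,0]}
    - {"claw": 0,"linear": [0,0,0],"rotation": [0,0,0]}

```text
time: 3.87
position: [0.4783, -0.1171, 0.0843]
tool_rot: [-0.145, 1.553, 0.156]
ft_force: [-0.4, 0.1, -1.2]
grip_width: 0.999
```

```bash
python3 -c "
from plan import *
rep(); plan([.474,-.129,.047],pose(10.4,0,1),.01)
"
```

```text
t 3.87 p [ 0.4783 -0.1171  0.0843] f [-0.38  0.09 -1.17] tq [-0.05  0.05 -0.01] w 0.999 q [-0.45  0.11  0.68  2.03 -0.09  1.02  0.47]
err mm [ -4.3 -11.9 -37.3] rot deg [ 0.6  0.8 -0.3] rows 4 t 3.87
[0.37, -0.11, -0.07] [0.002, 0.002, -0.001]
[0.37, -0.11, -0.07] [0.002, 0.002, -0.001]
[0.37, -0.11, -0.07] [0.002, 0.002, -0.001]
[0.37, -0.11, -0.07] [0.002, 0.002, -0.001]
```

>>> play_rows:
  targets:
    - {"claw": 0,"linear": [0,-0.25,-0.1],"rotation": [0.003,0.004,-0.001]}
    - {"claw": 0,"linear": [0.3,-0.15,-0.1],"rotation": [0.003,0.004,-0.001]}
    - {"claw": 0,"linear": [0.4,0,0],"rotation": [0,0,0]}
    - {"claw": 0,"linear": [0.4,0,0],"rotation": [0,0,0]}
    - {"claw": 0,"linear": [0.2,0,0],"rotation": [0,0,0]}
    - {"claw": 0,"linear": [0,0,0],"rotation": [0,0,0]}
    - {"claw": 0,"linear": [0,0,0],"rotation": [0,0,0]}

```text
time: 4.45
position: [0.4774, -0.1278, 0.0514]
tool_rot: [-0.142, 1.562, 0.146]
ft_force: [-0.4, -0.8, 0.6]
grip_width: 0.998
```

```bash
python3 -c "
from plan import *
rep(); plan([.474,-.129,.047],pose(10.4,0,1),.01)
"
```

```text
t 4.45 p [ 0.4774 -0.1278  0.0514] f [-0.36 -0.77  0.57] tq [-0.11  0.11 -0.01] w 0.998 q [-0.42  0.17  0.68  2.05 -0.14  0.96  0.52]
err mm [-3.4 -1.2 -4.4] rot deg [ 0.1  0.3 -0.1] rows 1 t 4.45
[0.18, -0.02, -0.14] [0.001, 0.003, -0.001]
```

>>> play_rows:
  newtons: 45
  targets:
    - {"claw": 0,"linear": [0.15,0,-0.1],"rotation": [0.001,0.003,0]}
    - {"claw": 0,"linear": [0,0,0],"rotation": [0,0,0]}
    - {"claw": 0.5,"linear": [0,0,0],"rotation": [0,0,0]}
    - {"claw": 0.7,"linear": [0,0,0],"rotation": [0,0,0]}
    - {"claw": 1,"linear": [0,0,0],"rotation": [0,0,0]}
    - {"claw": 1,"linear": [0,0,0],"rotation": [0,0,0]}
    - {"claw": 1,"linear": [0,0,0],"rotation": [0,0,0]}
    - {"claw": 1,"linear": [0,0,0],"rotation": [0,0,0]}
    - {"claw": 1,"linear": [0,0,0],"rotation": [0,0,0]}
    - {"claw": 1,"linear": [0,0,0],"rotation": [0,0,0]}

```text
time: 5.28
position: [0.4757, -0.1284, 0.0486]
tool_rot: [-0.141, 1.565, 0.144]
ft_force: [0.8, 0.0, 0.2]
grip_width: 0.476
```

```bash
python3 -c "
from plan import *
rep(); plan([.474,-.129,.047],pose(10.4,0,1),.01)
"
```

```text
t 5.28 p [ 0.4757 -0.1284  0.0486] f [0.85 0.03 0.2 ] tq [-0.07  0.05 -0.02] w 0.476 q [-0.42  0.18  0.68  2.05 -0.14  0.96  0.52]
err mm [-1.7 -0.6 -1.6] rot deg [-0.   0.1 -0.1] rows 1 t 5.28
[0.06, -0.01, -0.07] [-0.0, 0.001, -0.001]
```

Still closing (24 mm would read 0.276).

>>> play_rows:
  targets:
    - {"claw": 1,"linear": [0,0,0],"rotation": [0,0,0]}
    - {"claw": 1,"linear": [0,0,0],"rotation": [0,0,0]}
    - {"claw": 1,"linear": [0,0,0],"rotation": [0,0,0]}
    - {"claw": 1,"linear": [0,0,0],"rotation": [0,0,0]}
    - {"claw": 1,"linear": [0,0,0],"rotation": [0,0,0]}
    - {"claw": 1,"linear": [0,0,0],"rotation": [0,0,0]}
    - {"claw": 1,"linear": [0,0,0],"rotation": [0,0,0]}

```text
time: 5.87
position: [0.475, -0.1285, 0.0485]
tool_rot: [-0.14, 1.566, 0.144]
ft_force: [-0.8, 0.5, 0.3]
grip_width: 0.274
```

```bash
python3 -c "
from plan import *
rep(); p,r,s=now(); print(r.as_matrix().round(4))
"
```

```text
t 5.87 p [ 0.475  -0.1285  0.0485] f [-0.8   0.49  0.29] tq [-0.06  0.19  0.  ] w 0.274 q [-0.42  0.18  0.69  2.05 -0.14  0.96  0.52]
[[-2.000e-04 -1.802e-01  9.836e-01]
 [ 2.500e-03  9.836e-01  1.802e-01]
 [-1.000e+00  2.500e-03  2.000e-04]]
```

>>> play_rows:
  targets:
    - {"claw": 1,"linear": [-0.2,0,0],"rotation": [0,0,0]}
    - {"claw": 1,"linear": [-0.4,0,0],"rotation": [0,0,0]}
    - {"claw": 1,"linear": [-0.6,0,0],"rotation": [0,0,0]}
    - {"claw": 1,"linear": [-0.8,0,0],"rotation": [0,0,0]}
    - {"claw": 1,"linear": [-0.8,0,0],"rotation": [0,0,0]}
    - {"claw": 1,"linear": [-0.8,0,0],"rotation": [0,0,0]}
    - {"claw": 1,"linear": [-0.8,0,0],"rotation": [0,0,0]}
    - {"claw": 1,"linear": [-0.8,0,0],"rotation": [0,0,0]}
    - {"claw": 1,"linear": [-0.6,0,0],"rotation": [0,0,0]}
    - {"claw": 1,"linear": [-0.3,0,0],"rotation": [0,0,0]}

```text
time: 6.7
position: [0.4719, -0.1295, 0.2103]
tool_rot: [-0.138, 1.571, 0.142]
ft_force: [1.4, -0.2, -2.0]
grip_width: 0.264
```

```bash
python3 -c "
from plan import *
rep(); plan([.6143,.126,.213],pose(-2.65,0,1),.015)
"
```

```text
t 6.7 p [ 0.4719 -0.1295  0.2103] f [ 1.39 -0.21 -2.04] tq [-0.09  0.01 -0.03] w 0.264 q [-0.47 -0.04  0.68  1.87  0.02  1.3   0.38]
err mm [142.4 255.5   2.7] rot deg [12.9 -0.3 -0.1] rows 20 t 6.7
[-0.01, 0.45, 0.37] [0.007, -0.0, -0.0]
[-0.01, 0.46, 0.37] [0.007, -0.0, -0.0]
[-0.01, 0.46, 0.36] [0.007, -0.0, -0.0]
[-0.01, 0.46, 0.36] [0.007, -0.0, -0.0]
[-0.01, 0.47, 0.35] [0.007, -0.0, -0.0]
[-0.01, 0.47, 0.34] [0.007, -0.0, -0.0]
[-0.01, 0.48, 0.34] [0.007, -0.0, -0.0]
[-0.01, 0.48, 0.33] [0.007, -0.0, -0.0]
[-0.01, 0.48, 0.33] [0.007, -0.0, -0.0]
[-0.01, 0.49, 0.32] [0.007, -0.0, -0.0]
[-0.01, 0.49, 0.32] [0.007, -0.0, -0.0]
[-0.01, 0.49, 0.31] [0.007, -0.0, -0.0]
[-0.01, 0.5, 0.31] [0.007, -0.0, -0.0]
[-0.01, 0.5, 0.3] [0.007, -0.0, -0.0]
[-0.01, 0.5, 0.3] [0.007, -0.0, -0.0]
[-0.01, 0.51, 0.29] [0.007, -0.0, -0.0]
[-0.01, 0.51, 0.28] [0.007, -0.0, -0.0]
[-0.01, 0.51, 0.28] [0.007, -0.0, -0.0]
[-0.01, 0.52, 0.27] [0.007, -0.0, -0.0]
[-0.01, 0.52, 0.27] [0.007, -0.0, -0.0]
```

>>> play_rows:
  targets:
    - {"claw": 1,"linear": [0,0.12,0.08],"rotation": [0.002,0,0]}
    - {"claw": 1,"linear": [0,0.24,0.16],"rotation": [0.004,0,0]}
    - {"claw": 1,"linear": [0,0.36,0.26],"rotation": [0.007,0,0]}
    - {"claw": 1,"linear": [0,0.46,0.35],"rotation": [0.007,0,0]}
    - {"claw": 1,"linear": [0,0.47,0.35],"rotation": [0.007,0,0]}
    - {"claw": 1,"linear": [0,0.47,0.35],"rotation": [0.007,0,0]}
    - {"claw": 1,"linear": [0,0.48,0.34],"rotation": [0.007,0,0]}
    - {"claw": 1,"linear": [0,0.48,0.34],"rotation": [0.007,0,0]}
    - {"claw": 1,"linear": [0,0.48,0.33],"rotation": [0.007,0,0]}
    - {"claw": 1,"linear": [0,0.49,0.33],"rotation": [0.007,0,0]}

```text
time: 7.53
position: [0.5287, -0.0136, 0.2031]
tool_rot: [-0.051, 1.585, 0.055]
ft_force: [0.4, -0.4, -0.8]
grip_width: 0.275
```

>>> play_rows:
  targets:
    - {"claw": 1,"linear": [0,0.49,0.32],"rotation": [0.007,0,0]}
    - {"claw": 1,"linear": [0,0.49,0.31],"rotation": [0.007,0,0]}
    - {"claw": 1,"linear": [0,0.5,0.31],"rotation": [0.007,0,0]}
    - {"claw": 1,"linear": [0,0.5,0.3],"rotation": [0.007,0,0]}
    - {"claw": 1,"linear": [0,0.5,0.3],"rotation": [0.007,0,0]}
    - {"claw": 1,"linear": [0,0.5,0.29],"rotation": [0.007,0,0]}
    - {"claw": 1,"linear": [0,0.5,0.28],"rotation": [0.007,0,0]}
    - {"claw": 1,"linear": [0,0.4,0.22],"rotation": [0.007,0,0]}
    - {"claw": 1,"linear": [0,0.25,0.15],"rotation": [0.004,0,0]}
    - {"claw": 1,"linear": [0,0.1,0.05],"rotation": [0.002,0,0]}

```text
time: 8.37
position: [0.5845, 0.1103, 0.1838]
tool_rot: [0.02, 1.612, -0.027]
ft_force: [0.3, -0.2, -2.1]
grip_width: 0.268
```

```bash
python3 -c "
from plan import *
rep(); plan([.6143,.126,.205],pose(-2.65,0,1),.012)
"
```

```text
t 8.37 p [0.5845 0.1103 0.1838] f [ 0.27 -0.22 -2.08] tq [-0.05  0.01  0.04] w 0.268 q [-0.66  0.28  0.52  1.63 -0.14  1.32 -0.14]
err mm [29.8 15.7 21.2] rot deg [ 1.  -2.4  0.3] rows 4 t 8.37
[-0.22, 0.16, 0.28] [0.003, -0.007, 0.001]
[-0.22, 0.17, 0.29] [0.003, -0.007, 0.001]
[-0.22, 0.17, 0.29] [0.003, -0.007, 0.001]
[-0.22, 0.17, 0.29] [0.003, -0.007, 0.001]
```

>>> play_rows:
  targets:
    - {"claw": 1,"linear": [-0.5,0,0],"rotation": [0,-0.006,0]}
    - {"claw": 1,"linear": [-0.5,0.1,0.15],"rotation": [0.003,-0.006,0]}
    - {"claw": 1,"linear": [-0.1,0.2,0.25],"rotation": [0.003,-0.006,0]}
    - {"claw": 1,"linear": [0,0.2,0.35],"rotation": [0.003,-0.006,0]}
    - {"claw": 1,"linear": [0,0.2,0.3],"rotation": [0.003,-0.005,0]}
    - {"claw": 1,"linear": [0,0,0.15],"rotation": [0,0,0]}
    - {"claw": 1,"linear": [0,0,0],"rotation": [0,0,0]}

```text
time: 8.95
position: [0.6195, 0.1264, 0.2148]
tool_rot: [0.038, 1.56, -0.046]
ft_force: [0.9, 0.6, -1.6]
grip_width: 0.274
```

```bash
python3 -c "
from plan import *
rep(); plan([.6143,.126,.205],pose(-2.65,0,1),.012)
im=get_image('scene'); cv2.imwrite('pics/s3.png',cv2.resize(im[150:270,280:420],None,fx=5,fy=5,interpolation=cv2.INTER_CUBIC))
"
```

```text
t 8.95 p [0.6195 0.1264 0.2148] f [ 0.93  0.59 -1.62] tq [-0.08  0.12 -0.02] w 0.274 q [-0.67  0.3   0.52  1.54 -0.15  1.34 -0.19]
err mm [-5.2 -0.4 -9.8] rot deg [-0.4  0.6  0.3] rows 1 t 8.95
[0.39, -0.03, -0.21] [-0.004, 0.007, 0.003]
```

View pics/s3.png

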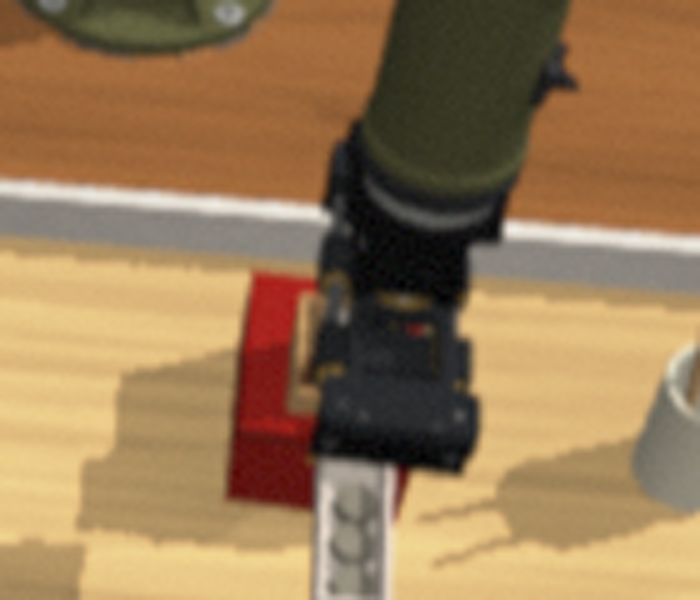

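Three counters still sit in the tail at crop (355,540), and the gripper hides the hopper. I'll try the top camera with the expected chute and hopper outlines drawn on it.

```bash
python3 - <<'E'
from plan import *
p,r,s=now(); M=r.as_matrix(); C=np.c_[M[:,2],M[:,1],-M[:,0]]  # chute axes approx (y up to sign)
if np.linalg.det(C)<0: C[:,1]*=-1
o=p-C@[0,0,.0425]
P=[C@[x,y,.026]+o for x in(.06,.1,.11) for y in(.019,-.019)]
print(((px("scene",P)-[280,150]+.5)*5-.5).round(0).tolist())
im=get_image("top"); 
S=[C@[x,y,z]+o for x,y,z in [(-.11,.019,.026),(-.11,-.019,.026),(.11,.019,.026),(.11,-.019,.026),(-.11,.019,0),(-.11,-.019,0)]]
b=np.array([.4745,.132,.006]);Rb=Ro.from_euler('z',-2.65,degrees=True).as_matrix()
Q=[Rb@[x,y,.128]+b for x in(.045,-.005) for y in(.023,-.023)]
a=cv2.resize(im[130:260,140:260],None,fx=4.6,fy=4.6,interpolation=cv2.INTER_CUBIC)
for L,c in((S,(0,255,0)),(Q,(255,0,0))):
    for q in px("top",L): cv2.circle(a,tuple(int(v) for v in (q-[140,130]+.5)*4.6),2,c,-1)
cv2.imwrite("pics/t3.png",cv2.convertScaleAbs(a,alpha=1.4))
E
```

```text
[[391.0, 526.0], [318.0, 516.0], [389.0, 589.0], [315.0, 579.0], [389.0, 605.0], [314.0, 595.0]]
```

View pics/t3.png

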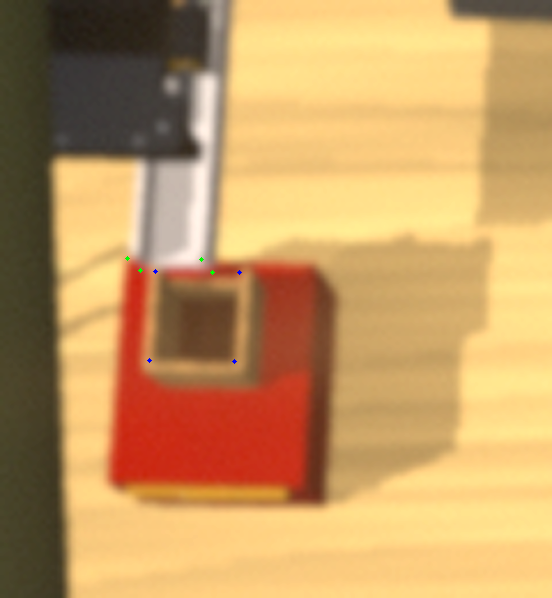

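The top view shows the spout end at (133–212, 266) and the hopper opening at (158–242, 285–365). The held chute appears about 8 zoomed px right of and below its projection, so the top camera is biased and the scene camera is right. I'll use the scene box pose and go down to touch the sill.

```bash
cat >> plan.py <<'E'
BOX=np.array([.4751,.1336,.006]); YAW=-2.55
def tcp(dz,th,reach=.095,gap=0):
    """TCP world for chute underside point x=-reach on sill edge (dz above lowest), tail up th deg, lifted by gap"""
    t=np.radians(th); v=np.array([.045+reach*np.cos(t)-.0425*np.sin(t),0,.092+dz+gap+reach*np.sin(t)+.0425*np.cos(t)])
    return BOX+Ro.from_euler('z',YAW,degrees=True).apply(v)
def go(dz,th,step=.012,deg=5,**k): plan(tcp(dz,th,**k),pose(YAW,th,1),step,deg)
def sill():
    """implied sill offset if underside touches, at current pose"""
    p,r,s=now(); M=r.as_matrix(); th=np.degrees(np.arcsin(M[2,2])); C=np.c_[M[:,2],-np.cross(-M[:,0],M[:,2])*-1,-M[:,0]]
    o=p+.0425*M[:,0]; sp=o-.11*M[:,2]; Rb=Ro.from_euler('z',YAW,degrees=True)
    e=Rb.inv().apply(o-BOX); ax=Rb.inv().apply(M[:,2]); k=(.045-e[0])/ax[0]
    print("pitch %.2f under-edge height dz %.1f mm, past edge %.1f mm, y at edge %.1f mm, yawerr %.2f"%(th,(e[2]+k*ax[2]-.092)*1e3,(.11+k)*1e3,(e[1]+k*ax[1])*1e3,np.degrees(np.arctan2(ax[1],ax[0]))))
E
python3 -c "
from plan import *
rep();sill(); go(.02,3,gap=.004)
"
```

```text
t 9.05 p [0.6187 0.1265 0.2145] f [-1.45  0.51 -1.86] tq [-0.09  0.05  0.03] w 0.273 q [-0.67  0.3   0.52  1.54 -0.15  1.34 -0.19]
pitch 0.54 under-edge height dz 73.0 mm, past edge 10.8 mm, y at edge -0.1 mm, yawerr -0.49
err mm [ -6.1   1.  -45. ] rot deg [-0.5 -2.5  0.3] rows 4 t 9.05
[0.45, 0.01, -0.07] [-0.001, -0.007, 0.001]
[0.45, 0.01, -0.07] [-0.001, -0.007, 0.001]
[0.45, 0.01, -0.07] [-0.001, -0.007, 0.001]
[0.45, 0.01, -0.08] [-0.001, -0.007, 0.001]
```

>>> play_rows:
  targets:
    - {"claw": 1,"linear": [0.1,0.02,-0.08],"rotation": [-0.001,-0.006,0.001]}
    - {"claw": 1,"linear": [0.3,0.01,-0.08],"rotation": [-0.001,-0.006,0.001]}
    - {"claw": 1,"linear": [0.4,0.01,-0.08],"rotation": [-0.001,-0.006,0.001]}
    - {"claw": 1,"linear": [0.4,0.01,0],"rotation": [0,-0.006,0]}
    - {"claw": 1,"linear": [0.2,0,0],"rotation": [0,-0.004,0]}
    - {"claw": 1,"linear": [0.1,0,0],"rotation": [0,0,0]}
    - {"claw": 1,"linear": [0,0,0],"rotation": [0,0,0]}

```text
time: 9.63
position: [0.6108, 0.1258, 0.1731]
tool_rot: [0.037, 1.518, -0.041]
ft_force: [1.0, 0.6, -1.8]
grip_width: 0.274
```

```bash
python3 -c "
from plan import *
rep();sill(); go(.02,3,gap=.0)
"
```

```text
t 9.63 p [0.6108 0.1258 0.1731] f [ 0.97  0.62 -1.83] tq [-0.1   0.18 -0.03] w 0.274 q [-0.69  0.27  0.52  1.65 -0.13  1.2  -0.2 ]
pitch 3.02 under-edge height dz 27.7 mm, past edge 16.7 mm, y at edge -1.3 mm, yawerr -0.31
err mm [ 1.8  1.7 -7.7] rot deg [-0.3  0.   0.1] rows 1 t 9.63
[0.31, 0.07, 0.05] [-0.003, 0.0, 0.001]
```

>>> play_rows:
  targets:
    - {"claw": 1,"linear": [0.07,0.04,0.03],"rotation": [-0.002,0,0]}
    - {"claw": 1,"linear": [0.07,0.04,0.03],"rotation": [-0.002,0,0]}
    - {"claw": 1,"linear": [0.07,0,0],"rotation": [0,0,0]}
    - {"claw": 1,"linear": [0.07,0,0],"rotation": [0,0,0]}

```text
time: 9.97
position: [0.6139, 0.1279, 0.1672]
tool_rot: [0.032, 1.516, -0.035]
ft_force: [-0.1, 0.1, -1.3]
grip_width: 0.274
```

```bash
python3 -c "
from plan import *
rep();sill()
"
```

```text
t 9.97 p [0.6139 0.1279 0.1672] f [-0.11  0.11 -1.35] tq [-0.05  0.17  0.02] w 0.274 q [-0.69  0.28  0.52  1.65 -0.13  1.19 -0.19]
pitch 3.13 under-edge height dz 21.5 mm, past edge 13.6 mm, y at edge 0.3 mm, yawerr 0.07
```

>>> play_rows:
  targets:
    - {"claw": 1,"linear": [0.05,0,0],"rotation": [0,0,0]}
    - {"claw": 1,"linear": [0.05,0,0],"rotation": [0,0,0]}

```text
time: 10.13
position: [0.6145, 0.128, 0.1647]
tool_rot: [0.032, 1.515, -0.035]
ft_force: [-0.3, -0.1, -1.9]
grip_width: 0.272
```

```bash
python3 -c "
from plan import *
rep();sill()
"
```

```text
t 10.13 p [0.6145 0.128  0.1647] f [-0.28 -0.05 -1.88] tq [-0.1   0.19  0.01] w 0.272 q [-0.69  0.29  0.52  1.66 -0.14  1.19 -0.19]
pitch 3.17 under-edge height dz 18.9 mm, past edge 13.0 mm, y at edge 0.4 mm, yawerr 0.07
```

>>> play_rows:
  targets:
    - {"claw": 1,"linear": [0.05,0,-0.05],"rotation": [0,0,0]}
    - {"claw": 1,"linear": [0.05,0,0],"rotation": [0,0,0]}

```text
time: 10.3
position: [0.6135, 0.1279, 0.162]
tool_rot: [0.032, 1.515, -0.035]
ft_force: [0.5, 0.2, -2.9]
grip_width: 0.273
```

```bash
python3 -c "
from plan import *
rep();sill()
"
```

```text
t 10.3 p [0.6135 0.1279 0.162 ] f [ 0.48  0.21 -2.92] tq [-0.07  0.2  -0.03] w 0.273 q [-0.69  0.29  0.52  1.66 -0.14  1.18 -0.19]
pitch 3.18 under-edge height dz 16.2 mm, past edge 14.0 mm, y at edge 0.3 mm, yawerr 0.06
```

>>> play_rows:
  targets:
    - {"claw": 1,"linear": [0.05,0,-0.02],"rotation": [0,0,0]}
    - {"claw": 1,"linear": [0.05,0,0],"rotation": [0,0,0]}

```text
time: 10.47
position: [0.6131, 0.1279, 0.1592]
tool_rot: [0.033, 1.515, -0.035]
ft_force: [0.3, -0.1, -1.9]
grip_width: 0.274
```

```bash
python3 -c "
from plan import *
rep();sill()
"
```

```text
t 10.47 p [0.6131 0.1279 0.1592] f [ 0.3  -0.09 -1.89] tq [-0.07  0.18 -0.03] w 0.274 q [-0.69  0.29  0.51  1.67 -0.14  1.17 -0.19]
pitch 3.18 under-edge height dz 13.5 mm, past edge 14.4 mm, y at edge 0.3 mm, yawerr 0.06
```

>>> play_rows:
  targets:
    - {"claw": 1,"linear": [0.05,0,0],"rotation": [0,0,0]}
    - {"claw": 1,"linear": [0.05,0,0],"rotation": [0,0,0]}

```text
time: 10.63
position: [0.6132, 0.1279, 0.1565]
tool_rot: [0.033, 1.515, -0.035]
ft_force: [-0.2, -0.4, -1.4]
grip_width: 0.27
```

```bash
python3 -c "
from plan import *
rep();sill()
"
```

```text
t 10.63 p [0.6132 0.1279 0.1565] f [-0.17 -0.39 -1.43] tq [-0.1   0.11 -0.02] w 0.27 q [-0.69  0.29  0.51  1.67 -0.14  1.17 -0.19]
pitch 3.18 under-edge height dz 10.7 mm, past edge 14.3 mm, y at edge 0.3 mm, yawerr 0.06
```

>>> play_rows:
  targets:
    - {"claw": 1,"linear": [0.04,0,0],"rotation": [0,0,0]}
    - {"claw": 1,"linear": [0.03,0,0],"rotation": [0,0,0]}

```text
time: 10.8
position: [0.6132, 0.1279, 0.1544]
tool_rot: [0.033, 1.515, -0.035]
ft_force: [-0.1, -0.9, -1.4]
grip_width: 0.271
```

```bash
python3 -c "
from plan import *
rep();sill()
"
```

```text
t 10.8 p [0.6132 0.1279 0.1544] f [-0.12 -0.87 -1.44] tq [-0.07  0.12 -0.01] w 0.271 q [-0.69  0.29  0.51  1.67 -0.14  1.17 -0.19]
pitch 3.17 under-edge height dz 8.7 mm, past edge 14.3 mm, y at edge 0.3 mm, yawerr 0.06
```

>>> play_rows:
  targets:
    - {"claw": 1,"linear": [0.04,0,0],"rotation": [0,0,0]}
    - {"claw": 1,"linear": [0.04,0,0],"rotation": [0,0,0]}

```text
time: 10.97
position: [0.6136, 0.1279, 0.1535]
tool_rot: [0.033, 1.515, -0.035]
ft_force: [-1.0, 0.2, 6.0]
grip_width: 0.274
```

```bash
python3 -c "
from plan import *
rep();sill()
"
```

```text
t 10.97 p [0.6136 0.1279 0.1535] f [-1.01  0.25  5.97] tq [-0.16  1.14  0.01] w 0.274 q [-0.69  0.29  0.51  1.67 -0.14  1.16 -0.19]
pitch 3.20 under-edge height dz 7.7 mm, past edge 13.9 mm, y at edge 0.4 mm, yawerr 0.06
```

>>> play_rows:
  targets:
    - {"claw": 1,"linear": [0.0,0,0],"rotation": [0,0,0]}

```text
time: 11.05
position: [0.6134, 0.1279, 0.1539]
tool_rot: [0.033, 1.515, -0.035]
ft_force: [-1.1, -0.7, 1.1]
grip_width: 0.272
```

```bash
python3 -c "
from plan import *
rep();sill()
"
```

```text
t 11.05 p [0.6134 0.1279 0.1539] f [-1.07 -0.69  1.09] tq [-0.13  0.6   0.06] w 0.272 q [-0.69  0.29  0.51  1.67 -0.14  1.16 -0.19]
pitch 3.17 under-edge height dz 8.2 mm, past edge 14.0 mm, y at edge 0.4 mm, yawerr 0.05
```

>>> play_rows:
  targets:
    - {"claw": 1,"linear": [-0.085,0,-0.046],"rotation": [0,-0.0167,0]}
    - {"claw": 1,"linear": [-0.085,0,-0.046],"rotation": [0,-0.0167,0]}

```text
time: 11.22
position: [0.6115, 0.1278, 0.1586]
tool_rot: [0.033, 1.462, -0.036]
ft_force: [-1.7, -0.3, 4.4]
grip_width: 0.269
```

```bash
python3 -c "
from plan import *
rep();sill()
"
```

```text
t 11.22 p [0.6115 0.1278 0.1586] f [-1.69 -0.33  4.38] tq [-0.09  1.33 -0.02] w 0.269 q [-0.71  0.24  0.52  1.72 -0.1   1.11 -0.22]
pitch 6.20 under-edge height dz 7.9 mm, past edge 13.3 mm, y at edge 0.3 mm, yawerr -0.02
```

>>> play_rows:
  targets:
    - {"claw": 1,"linear": [-0.1,0,-0.05],"rotation": [0,-0.0167,0]}
    - {"claw": 1,"linear": [-0.095,0,-0.055],"rotation": [0,-0.0167,0]}

```text
time: 11.38
position: [0.6083, 0.128, 0.164]
tool_rot: [0.032, 1.408, -0.037]
ft_force: [-0.3, -0.5, 1.4]
grip_width: 0.271
```

```bash
python3 -c "
from plan import *
rep();sill()
"
```

```text
t 11.38 p [0.6083 0.128  0.164 ] f [-0.35 -0.55  1.41] tq [-0.15  0.75  0.03] w 0.271 q [-0.74  0.19  0.52  1.77 -0.06  1.05 -0.26]
pitch 9.33 under-edge height dz 8.5 mm, past edge 13.5 mm, y at edge 0.4 mm, yawerr -0.04
```

>>> play_rows:
  targets:
    - {"claw": 1,"linear": [-0.093,0,-0.053],"rotation": [0,-0.0167,0]}
    - {"claw": 1,"linear": [-0.094,0,-0.053],"rotation": [0,-0.0167,0]}
    - {"claw": 1,"linear": [-0.094,0,-0.053],"rotation": [0,-0.0167,0]}

```text
time: 11.63
position: [0.6031, 0.1281, 0.1715]
tool_rot: [0.031, 1.324, -0.038]
ft_force: [-0.6, -0.2, 1.2]
grip_width: 0.276
```

```bash
python3 -c "
from plan import *
rep();sill()
"
```

```text
t 11.63 p [0.6031 0.1281 0.1715] f [-0.64 -0.22  1.16] tq [-0.18  0.8  -0.03] w 0.276 q [-0.78  0.11  0.52  1.85  0.03  0.96 -0.33]
pitch 14.11 under-edge height dz 8.7 mm, past edge 13.6 mm, y at edge 0.4 mm, yawerr -0.08
```

>>> play_rows:
  targets:
    - {"claw": 1,"linear": [-0.093,0,-0.053],"rotation": [0,-0.0167,0]}
    - {"claw": 1,"linear": [-0.093,0,-0.053],"rotation": [0,-0.0167,0]}
    - {"claw": 1,"linear": [-0.093,0,-0.053],"rotation": [0,-0.0167,0]}

```text
time: 11.88
position: [0.5974, 0.1282, 0.1785]
tool_rot: [0.031, 1.24, -0.038]
ft_force: [-2.0, -0.7, 1.7]
grip_width: 0.274
```

```bash
python3 -c "
from plan import *
rep();sill()
"
```

```text
t 11.88 p [0.5974 0.1282 0.1785] f [-2.02 -0.71  1.65] tq [-0.17  0.89 -0.02] w 0.274 q [-0.82  0.03  0.5   1.93  0.13  0.88 -0.43]
pitch 18.91 under-edge height dz 9.0 mm, past edge 13.6 mm, y at edge 0.4 mm, yawerr -0.13
```

>>> play_rows:
  targets:
    - {"claw": 1,"linear": [-0.094,0,-0.053],"rotation": [0,-0.0167,0]}
    - {"claw": 1,"linear": [-0.094,0,-0.053],"rotation": [0,-0.0167,0]}
    - {"claw": 1,"linear": [-0.094,0,-0.053],"rotation": [0,-0.0167,0]}

```text
time: 12.13
position: [0.591, 0.1284, 0.185]
tool_rot: [0.031, 1.157, -0.038]
ft_force: [-1.7, -0.1, 1.3]
grip_width: 0.276
```

```bash
python3 -c "
from plan import *
rep();sill()
"
```

```text
t 12.13 p [0.591  0.1284 0.185 ] f [-1.74 -0.12  1.28] tq [-0.2   0.91 -0.02] w 0.276 q [-0.84 -0.05  0.48  2.    0.24  0.81 -0.54]
pitch 23.70 under-edge height dz 9.4 mm, past edge 13.8 mm, y at edge 0.4 mm, yawerr -0.22
```

>>> play_rows:
  targets:
    - {"claw": 1,"linear": [-0.095,0,-0.053],"rotation": [-0.001,-0.0167,0]}
    - {"claw": 1,"linear": [-0.095,0,-0.053],"rotation": [-0.001,-0.0167,0]}
    - {"claw": 1,"linear": [-0.095,0,-0.053],"rotation": [-0.001,-0.0167,0]}

```text
time: 12.38
position: [0.5841, 0.1288, 0.191]
tool_rot: [0.027, 1.073, -0.036]
ft_force: [-1.4, -0.4, 1.6]
grip_width: 0.268
```

```bash
python3 -c "
from plan import *
rep();sill()
"
```

```text
t 12.38 p [0.5841 0.1288 0.191 ] f [-1.39 -0.42  1.56] tq [-0.14  0.97 -0.06] w 0.268 q [-0.84 -0.12  0.44  2.08  0.37  0.75 -0.66]
pitch 28.49 under-edge height dz 9.8 mm, past edge 13.9 mm, y at edge 0.4 mm, yawerr -0.04
```

>>> play_rows:
  targets:
    - {"claw": 1,"linear": [-0.095,0,-0.053],"rotation": [0,-0.0167,0]}
    - {"claw": 1,"linear": [-0.095,0,-0.053],"rotation": [0,-0.0167,0]}
    - {"claw": 1,"linear": [-0.095,0,-0.053],"rotation": [0,-0.0167,0]}

```text
time: 12.63
position: [0.5768, 0.129, 0.1964]
tool_rot: [0.028, 0.99, -0.036]
ft_force: [-0.6, -1.3, 0.7]
grip_width: 0.275
```

```bash
python3 -c "
from plan import *
rep();sill()
"
```

```text
t 12.63 p [0.5768 0.129  0.1964] f [-0.58 -1.31  0.66] tq [-0.24  1.01 -0.08] w 0.275 q [-0.83 -0.19  0.38  2.15  0.51  0.69 -0.8 ]
pitch 33.29 under-edge height dz 10.2 mm, past edge 14.1 mm, y at edge 0.5 mm, yawerr -0.18
```

>>> play_rows:
  targets:
    - {"claw": 1,"linear": [-0.092,0,-0.053],"rotation": [-0.001,-0.0167,0]}
    - {"claw": 1,"linear": [-0.093,0,-0.053],"rotation": [-0.001,-0.0167,0]}
    - {"claw": 1,"linear": [-0.094,0,-0.053],"rotation": [-0.001,-0.0167,0]}

```text
time: 12.88
position: [0.5693, 0.1295, 0.2013]
tool_rot: [0.025, 0.906, -0.033]
ft_force: [-1.8, 0.1, 0.9]
grip_width: 0.274
```

```bash
python3 -c "
from plan import *
rep();sill()
im=get_image('top'); a=cv2.resize(im[130:250,140:260],None,fx=4,fy=4,interpolation=cv2.INTER_CUBIC)
b=get_image('scene'); b=cv2.resize(b[150:270,300:400],None,fx=3,fy=4,interpolation=cv2.INTER_CUBIC)
cv2.imwrite('pics/t4.png',cv2.convertScaleAbs(np.hstack([a,b]),alpha=1.3))
"
```

```text
t 12.88 p [0.5693 0.1295 0.2013] f [-1.84  0.06  0.9 ] tq [-0.13  1.19 -0.04] w 0.274 q [-0.79 -0.24  0.3   2.23  0.66  0.64 -0.95]
pitch 38.10 under-edge height dz 10.6 mm, past edge 14.0 mm, y at edge 0.5 mm, yawerr -0.05
```

View pics/t4.png

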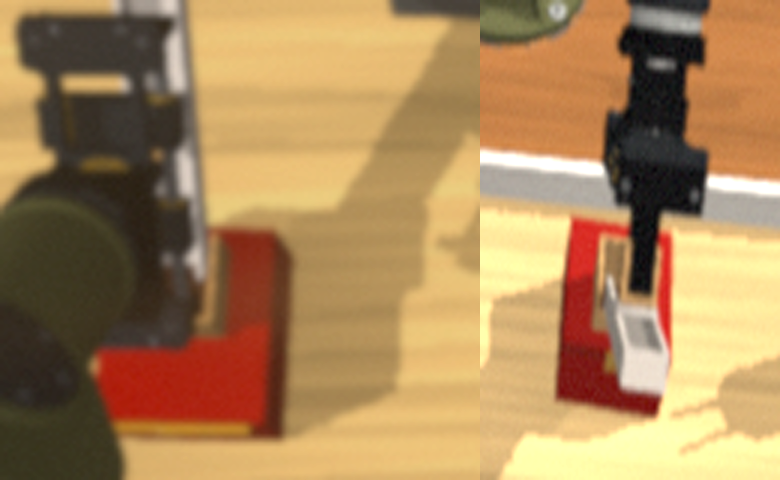

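The tail in the scene half at (640,345) looks empty. I'll hold here briefly with a light press so the last counter can drop.

>>> play_rows:
  targets:
    - {"claw": 1,"linear": [-0.095,0,-0.053],"rotation": [0,-0.0167,0]}
    - {"claw": 1,"linear": [0.008,0,0],"rotation": [0,0,0]}
    - {"claw": 1,"linear": [0.01,0,0],"rotation": [0,0,0]}

```text
time: 13.23
position: [0.5663, 0.1297, 0.2015]
tool_rot: [0.025, 0.883, -0.033]
ft_force: [-1.8, -1.0, 2.5]
grip_width: 0.27
```

```bash
python3 -c "
from plan import *
rep();sill()
"
```

```text
t 13.23 p [0.5663 0.1297 0.2015] f [-1.77 -0.98  2.48] tq [-0.11  1.18 -0.03] w 0.27 q [-0.78 -0.25  0.28  2.25  0.7   0.63 -1.  ]
pitch 39.41 under-edge height dz 10.5 mm, past edge 15.2 mm, y at edge 0.7 mm, yawerr -0.10
```

>>> play_rows:
  targets:
    - {"claw": 1,"linear": [0.004,0,0],"rotation": [0,0,0]}
    - {"claw": 1,"linear": [0.004,0,0],"rotation": [0,0,0]}
    - {"claw": 1,"linear": [0.004,0,0],"rotation": [0,0,0]}
    - {"claw": 1,"linear": [0.004,0,0],"rotation": [0,0,0]}

```text
time: 13.57
position: [0.567, 0.1295, 0.2013]
tool_rot: [0.027, 0.886, -0.034]
ft_force: [-5.5, 0.6, 2.5]
grip_width: 0.275
```

```bash
python3 -c "
from plan import *
rep();sill()
"
```

```text
t 13.57 p [0.567  0.1295 0.2013] f [-5.48  0.58  2.5 ] tq [-0.12  1.84 -0.03] w 0.275 q [-0.78 -0.25  0.28  2.25  0.69  0.63 -0.99]
pitch 39.21 under-edge height dz 10.1 mm, past edge 14.7 mm, y at edge 0.7 mm, yawerr -0.25
```

>>> play_rows:
  targets:
    - {"claw": 1,"linear": [-0.012,0,0.004],"rotation": [-0.002,0,0]}
    - {"claw": 1,"linear": [-0.002,0,0],"rotation": [0,0,0]}
    - {"claw": 1,"linear": [0,0,0],"rotation": [0,0,0]}
    - {"claw": 1,"linear": [0,0,0],"rotation": [0,0,0]}

```text
time: 13.9
position: [0.5669, 0.1298, 0.2013]
tool_rot: [0.024, 0.887, -0.033]
ft_force: [-3.6, -0.6, 2.0]
grip_width: 0.267
```

```bash
python3 -c "
from plan import *
rep();sill();go(.05,12,.012,3)
b=get_image('scene'); b=cv2.resize(b[185:260,325:380],None,fx=8,fy=8,interpolation=cv2.INTER_CUBIC)
cv2.imwrite('pics/s5.png',cv2.convertScaleAbs(b,alpha=1.1))
"
```

```text
t 13.9 p [0.5669 0.1298 0.2013] f [-3.56 -0.56  2.  ] tq [-0.02  1.68  0.01] w 0.267 q [-0.78 -0.25  0.28  2.24  0.69  0.63 -0.99]
pitch 39.15 under-edge height dz 10.3 mm, past edge 14.9 mm, y at edge 0.7 mm, yawerr 0.00
err mm [37.2 -1.9  8. ] rot deg [ 0.1 27.1 -0.5] rows 10 t 13.9
[0.07, -0.0, 0.14] [0.0, 0.03, -0.001]
[0.06, -0.0, 0.14] [0.0, 0.03, -0.001]
[0.06, -0.0, 0.14] [0.0, 0.03, -0.001]
[0.05, -0.0, 0.14] [0.0, 0.03, -0.001]
[0.04, -0.0, 0.15] [0.0, 0.03, -0.001]
[0.04, -0.0, 0.15] [0.0, 0.03, -0.001]
[0.03, -0.0, 0.15] [0.0, 0.03, -0.001]
[0.02, -0.0, 0.15] [0.0, 0.03, -0.001]
[0.01, -0.0, 0.15] [0.0, 0.03, -0.001]
[0.01, -0.0, 0.15] [0.0, 0.03, -0.001]
```

View pics/s5.png

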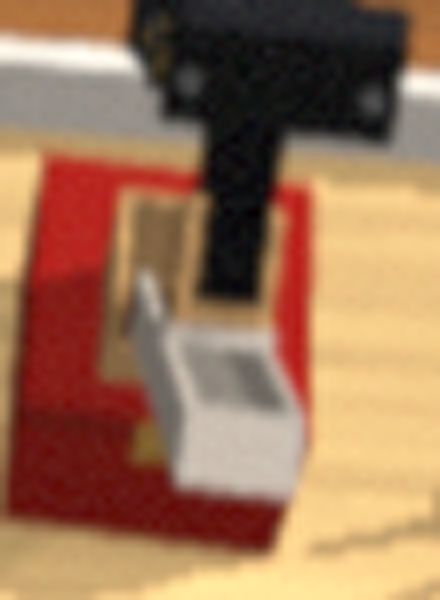

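>>> play_rows:
  targets:
    - {"claw": 1,"linear": [-0.05,0,0.08],"rotation": [0,0.02,0]}
    - {"claw": 1,"linear": [0,0,0.12],"rotation": [0,0.03,0]}
    - {"claw": 1,"linear": [0.04,0,0.14],"rotation": [0,0.03,0]}
    - {"claw": 1,"linear": [0.04,0,0.14],"rotation": [0,0.03,0]}
    - {"claw": 1,"linear": [0.04,0,0.15],"rotation": [0,0.03,0]}
    - {"claw": 1,"linear": [0.03,0,0.15],"rotation": [0,0.03,0]}
    - {"claw": 1,"linear": [0,0,0.15],"rotation": [0,0.03,0]}
    - {"claw": 1,"linear": [-0.1,0,0.15],"rotation": [0,0.03,0]}
    - {"claw": 1,"linear": [-0.2,0,0.15],"rotation": [0,0.03,0]}
    - {"claw": 1,"linear": [-0.3,0,0.15],"rotation": [0,0.03,0]}

```text
time: 14.78
position: [0.5946, 0.1251, 0.2254]
tool_rot: [0.022, 1.361, -0.027]
ft_force: [0.2, -0.2, -0.6]
grip_width: 0.272
```

```bash
python3 -c "
from plan import *
rep();sill();plan([.56,-.05,.22],pose(5,0,1),.018)
"
```

```text
t 14.78 p [0.5946 0.1251 0.2254] f [ 0.22 -0.16 -0.56] tq [-0.11  0.36  0.02] w 0.272 q [-0.82  0.07  0.56  1.77  0.03  1.11 -0.31]
pitch 12.00 under-edge height dz 68.0 mm, past edge 24.6 mm, y at edge -4.1 mm, yawerr 0.71
err mm [ -34.6 -175.1   -5.4] rot deg [-6.8 12.   0.7] rows 10 t 14.78
[-0.0, -0.7, -0.12] [-0.008, 0.013, 0.001]
[-0.0, -0.7, -0.13] [-0.008, 0.013, 0.001]
[0.0, -0.7, -0.13] [-0.008, 0.013, 0.001]
[0.0, -0.7, -0.14] [-0.008, 0.013, 0.001]
[0.0, -0.7, -0.15] [-0.008, 0.013, 0.001]
[0.01, -0.7, -0.16] [-0.008, 0.013, 0.001]
[0.01, -0.69, -0.17] [-0.008, 0.013, 0.001]
[0.01, -0.69, -0.18] [-0.008, 0.013, 0.001]
[0.02, -0.69, -0.18] [-0.008, 0.013, 0.001]
[0.02, -0.69, -0.19] [-0.008, 0.013, 0.001]
```

>>> play_rows:
  targets:
    - {"claw": 1,"linear": [-0.1,-0.4,-0.1],"rotation": [-0.006,0.013,0]}
    - {"claw": 1,"linear": [-0.05,-0.7,-0.2],"rotation": [-0.008,0.013,0]}
    - {"claw": 1,"linear": [-0.05,-0.8,-0.25],"rotation": [-0.008,0.013,0]}
    - {"claw": 1,"linear": [-0.05,-0.8,-0.3],"rotation": [-0.008,0.013,0]}
    - {"claw": 1,"linear": [-0.05,-0.8,-0.35],"rotation": [-0.008,0.013,0]}
    - {"claw": 1,"linear": [-0.05,-0.8,-0.35],"rotation": [-0.008,0.013,0]}
    - {"claw": 1,"linear": [0,-0.8,-0.4],"rotation": [-0.008,0.013,0]}
    - {"claw": 1,"linear": [0,-0.8,-0.4],"rotation": [-0.008,0.013,0]}
    - {"claw": 1,"linear": [0,-0.8,-0.4],"rotation": [-0.008,0.013,0]}
    - {"claw": 1,"linear": [0,-0.7,-0.4],"rotation": [-0.008,0.013,0]}

```text
time: 15.62
position: [0.5271, -0.0712, 0.2294]
tool_rot: [-0.103, 1.561, 0.059]
ft_force: [-0.2, -0.6, -2.1]
grip_width: 0.268
```

```bash
python3 -c "
from plan import *
rep();plan([.48,-.12,.12],pose(6,0,1),.018)
"
```

```text
t 15.62 p [ 0.5271 -0.0712  0.2294] f [-0.18 -0.6  -2.1 ] tq [-0.08  0.03 -0.04] w 0.268 q [-0.62  0.05  0.71  1.77 -0.01  1.32  0.2 ]
err mm [ -47.1  -48.8 -109.4] rot deg [-0.1  0.4  1.6] rows 8 t 15.62
[0.55, -0.2, -0.26] [-0.0, 0.001, 0.002]
[0.55, -0.2, -0.26] [-0.0, 0.001, 0.002]
[0.55, -0.21, -0.26] [-0.0, 0.001, 0.002]
[0.55, -0.21, -0.26] [-0.0, 0.001, 0.002]
[0.55, -0.21, -0.26] [-0.0, 0.001, 0.002]
[0.55, -0.21, -0.26] [-0.0, 0.001, 0.002]
[0.55, -0.21, -0.26] [-0.0, 0.001, 0.002]
[0.55, -0.22, -0.26] [-0.0, 0.001, 0.002]
```

>>> play_rows:
  targets:
    - {"claw": 1,"linear": [0.3,-0.2,-0.26],"rotation": [0,0.001,0.002]}
    - {"claw": 1,"linear": [0.5,-0.2,-0.26],"rotation": [0,0.001,0.002]}
    - {"claw": 1,"linear": [0.55,-0.2,-0.26],"rotation": [0,0.001,0.002]}
    - {"claw": 1,"linear": [0.55,-0.2,-0.26],"rotation": [0,0.001,0.002]}
    - {"claw": 1,"linear": [0.55,-0.2,-0.26],"rotation": [0,0.001,0.002]}
    - {"claw": 1,"linear": [0.55,-0.2,-0.26],"rotation": [0,0.001,0.002]}
    - {"claw": 1,"linear": [0.5,-0.1,-0.2],"rotation": [0,0.001,0.002]}
    - {"claw": 1,"linear": [0.3,0,-0.1],"rotation": [0,0,0.002]}
    - {"claw": 1,"linear": [0,0,0],"rotation": [0,0,0]}

```text
time: 16.37
position: [0.4803, -0.1144, 0.1229]
tool_rot: [-0.083, 1.571, 0.072]
ft_force: [-0.1, 0.7, -2.6]
grip_width: 0.27
```

```bash
python3 -c "
from plan import *
rep();plan([.48,-.12,.052],pose(6,0,1),.015)
b=get_image('scene'); b=cv2.resize(b[170:280,230:370],None,fx=5,fy=5,interpolation=cv2.INTER_CUBIC)
cv2.imwrite('pics/s6.png',b)
"
```

```text
t 16.37 p [ 0.4803 -0.1144  0.1229] f [-0.14  0.65 -2.64] tq [-0.02  0.04 -0.01] w 0.27 q [-0.55  0.06  0.76  1.98 -0.04  1.12  0.32]
err mm [ -0.3  -5.6 -70.9] rot deg [-0.3 -0.1  0.4] rows 5 t 16.37
[0.57, -0.04, -0.01] [-0.001, -0.0, 0.001]
[0.57, -0.04, -0.01] [-0.001, -0.0, 0.001]
[0.57, -0.04, -0.01] [-0.001, -0.0, 0.001]
[0.57, -0.04, -0.01] [-0.001, -0.0, 0.001]
[0.57, -0.04, -0.01] [-0.001, -0.0, 0.001]
```

View pics/s6.png

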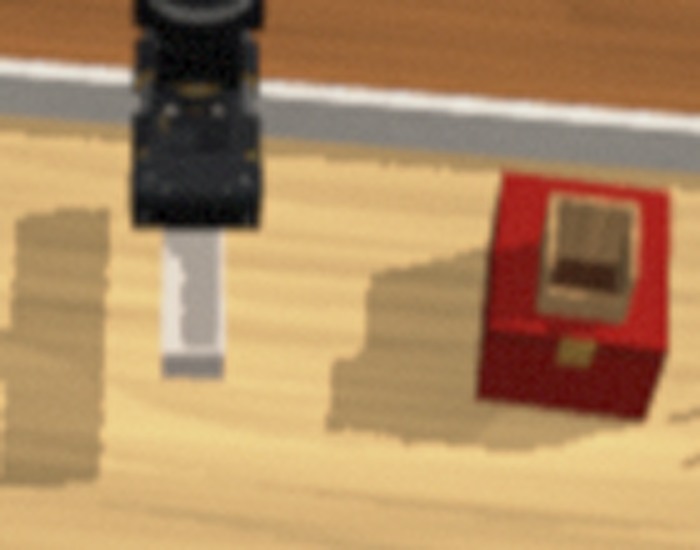

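The chute's tail is empty at (195,290), and no counters are on the lid or the floor around the hopper at (590,255). Now I'll set the chute down.

>>> play_rows:
  targets:
    - {"claw": 1,"linear": [0.3,-0.04,0],"rotation": [-0.001,0,0.001]}
    - {"claw": 1,"linear": [0.5,-0.04,0],"rotation": [-0.001,0,0.001]}
    - {"claw": 1,"linear": [0.57,-0.04,0],"rotation": [-0.001,0,0.001]}
    - {"claw": 1,"linear": [0.5,-0.04,0],"rotation": [0,0,0.001]}
    - {"claw": 1,"linear": [0.3,0,0],"rotation": [0,0,0]}
    - {"claw": 1,"linear": [0.2,0,0],"rotation": [0,0,0]}
    - {"claw": 1,"linear": [0.1,0,0],"rotation": [0,0,0]}
    - {"claw": 1,"linear": [0,0,0],"rotation": [0,0,0]}

```text
time: 17.08
position: [0.4885, -0.1152, 0.0613]
tool_rot: [-0.089, 1.559, 0.086]
ft_force: [-0.9, 0.6, -0.8]
grip_width: 0.273
```

```bash
python3 -c "
from plan import *
rep();plan([.48,-.12,.0487],pose(6,0,1),.015)
"
```

```text
t 17.08 p [ 0.4885 -0.1152  0.0613] f [-0.86  0.61 -0.84] tq [-0.11  0.03 -0.01] w 0.273 q [-0.52  0.18  0.76  2.03 -0.15  0.98  0.42]
err mm [ -8.5  -4.8 -12.6] rot deg [0.4 0.6 0.1] rows 2 t 17.08
[0.25, -0.08, -0.18] [0.002, 0.003, 0.001]
[0.25, -0.08, -0.18] [0.002, 0.003, 0.001]
```

>>> play_rows:
  targets:
    - {"claw": 1,"linear": [0.12,0,0],"rotation": [0.002,0.004,0.001]}
    - {"claw": 1,"linear": [0.12,0,0],"rotation": [0.002,0.003,0]}
    - {"claw": 1,"linear": [0.1,0,0],"rotation": [0,0,0]}
    - {"claw": 1,"linear": [0.06,0,0],"rotation": [0,0,0]}
    - {"claw": 1,"linear": [0,0,0],"rotation": [0,0,0]}

```text
time: 17.5
position: [0.4907, -0.1149, 0.0522]
tool_rot: [-0.084, 1.567, 0.083]
ft_force: [-0.4, 0.1, -0.9]
grip_width: 0.271
```

```bash
python3 -c "
from plan import *
rep();plan([.485,-.115,.0485],pose(6,0,1),.015)
"
```

```text
t 17.5 p [ 0.4907 -0.1149  0.0522] f [-0.41  0.12 -0.91] tq [-0.02  0.04 -0.01] w 0.271 q [-0.51  0.2   0.75  2.02 -0.17  0.97  0.43]
err mm [-5.7 -0.1 -3.7] rot deg [0.1 0.1 0. ] rows 1 t 17.5
[0.15, 0.02, -0.23] [0.001, 0.001, 0.0]
```

>>> play_rows:
  targets:
    - {"claw": 1,"linear": [0.05,0,0],"rotation": [0,0.001,0]}
    - {"claw": 1,"linear": [0.05,0,0],"rotation": [0,0,0]}
    - {"claw": 1,"linear": [0.04,0,0],"rotation": [0,0,0]}
    - {"claw": 1,"linear": [0.015,0,0],"rotation": [0,0,0]}

```text
time: 17.83
position: [0.4911, -0.115, 0.0485]
tool_rot: [-0.084, 1.568, 0.083]
ft_force: [-0.7, 0.1, 2.0]
grip_width: 0.272
```

```bash
python3 -c "
from plan import *
rep();plan([.485,-.115,.0485],pose(6,0,1),.015)
"
```

```text
t 17.83 p [ 0.4911 -0.115   0.0485] f [-0.73  0.07  2.  ] tq [-0.11  0.35 -0.01] w 0.272 q [-0.51  0.21  0.75  2.02 -0.18  0.97  0.44]
err mm [-6.1 -0.   0. ] rot deg [0.1 0.1 0. ] rows 1 t 17.83
[-0.0, 0.03, -0.24] [0.001, 0.001, 0.0]
```

Contact with the floor, at the expected height. Releasing the grip.

>>> play_rows:
  targets:
    - {"claw": 0.7,"linear": [0,0,0],"rotation": [0,0,0]}
    - {"claw": 0.5,"linear": [0,0,0],"rotation": [0,0,0]}
    - {"claw": 0.2,"linear": [0,0,0],"rotation": [0,0,0]}
    - {"claw": 0,"linear": [0,0,0],"rotation": [0,0,0]}
    - {"claw": 0,"linear": [0,0,0],"rotation": [0,0,0]}
    - {"claw": 0,"linear": [0,0,0],"rotation": [0,0,0]}
    - {"claw": 0,"linear": [0,0,0],"rotation": [0,0,0]}
    - {"claw": 0,"linear": [0,0,0],"rotation": [0,0,0]}

```text
time: 18.5
position: [0.4922, -0.1152, 0.0495]
tool_rot: [-0.084, 1.565, 0.083]
ft_force: [-0.2, -0.5, -0.3]
grip_width: 0.743
```

```bash
python3 -c "
from plan import *
rep()
"
```

```text
t 18.5 p [ 0.4922 -0.1152  0.0495] f [-0.22 -0.45 -0.31] tq [-0.06  0.06  0.08] w 0.743 q [-0.51  0.21  0.75  2.02 -0.18  0.97  0.44]
```

>>> play_rows:
  targets:
    - {"claw": 0,"linear": [0,0,0],"rotation": [0,0,0]}
    - {"claw": 0,"linear": [0,0,0],"rotation": [0,0,0]}
    - {"claw": 0,"linear": [-0.2,0,0],"rotation": [0,0,0]}
    - {"claw": 0,"linear": [-0.4,0,0],"rotation": [0,0,0]}
    - {"claw": 0,"linear": [-0.6,0,0],"rotation": [0,0,0]}
    - {"claw": 0,"linear": [-0.8,0,0],"rotation": [0,0,0]}
    - {"claw": 0,"linear": [-0.8,0,0],"rotation": [0,0,0]}
    - {"claw": 0,"linear": [-0.8,0,0],"rotation": [0,0,0]}
    - {"claw": 0,"linear": [-0.8,0,0],"rotation": [0,0,0]}
    - {"claw": 0,"linear": [-0.6,0,0],"rotation": [0,0,0]}

```text
time: 19.33
position: [0.4888, -0.1161, 0.1813]
tool_rot: [-0.082, 1.572, 0.08]
ft_force: [0.4, 0.1, 0.5]
grip_width: 0.997
```

>>> play_rows:
  targets:
    - {"claw": 0,"linear": [-0.4,0,0],"rotation": [0,0,0]}
    - {"claw": 0,"linear": [-0.2,0,0],"rotation": [0,0,0]}
    - {"claw": 0,"linear": [0,0,0],"rotation": [0,0,0]}
    - {"claw": 0,"linear": [0,0,0],"rotation": [0,0,0]}

```text
time: 19.67
position: [0.491, -0.1169, 0.2026]
tool_rot: [-0.081, 1.563, 0.08]
ft_force: [0.2, -0.2, -0.3]
grip_width: 0.998
```

```bash
python3 -c "
from plan import *
rep()
b=get_image('scene'); b=cv2.resize(b[150:330,130:470],None,fx=2.3,fy=2.3,interpolation=cv2.INTER_CUBIC)
cv2.imwrite('pics/s7.png',b)
"
```

```text
t 19.67 p [ 0.491  -0.1169  0.2026] f [ 0.19 -0.22 -0.3 ] tq [-0.06  0.05  0.04] w 0.998 q [-0.57 -0.    0.76  1.86  0.    1.28  0.29]
```

View pics/s7.png

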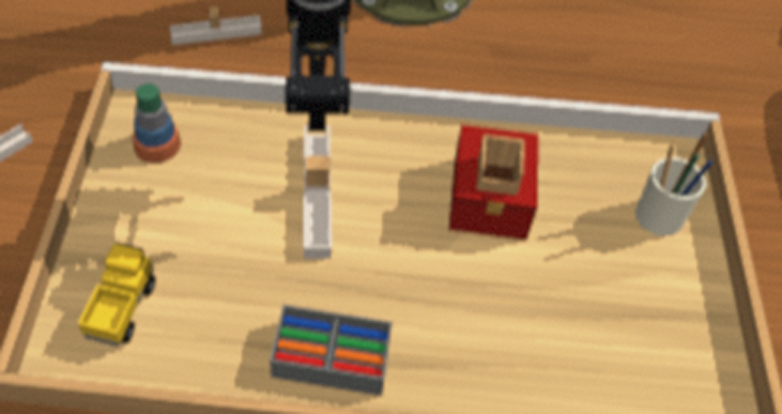

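The chute lies flat and empty at (317,195) and has been released. The bystanders haven't moved, and no loose counters are in sight.

```bash
python3 -c "
from bench import close_job; print(close_job())"
```

```text
the job is handed in; nothing more can be done
None
```

The chute was emptied through the hopper, set back down flat and released, and the job was handed in at about 19.7 s of the 72 s allowed. I couldn't see the counters inside the box. I take it they are in there because the chute is empty and none lie on the lid or the drawer floor.

- **Pick-up:** I gripped the block across its x faces. The top camera turned out to read about 4 mm off, so I placed the box from the scene camera instead.
- **Sill:** I found it by touch, about 8 mm above its lowest possible height. The spout tip went about 14 mm past the edge.
- **Tipping:** The chute was tipped to about 39° with the spout on the sill.
- **Force on the hopper:** I read it only at the end of each move. It was mostly 2.5–5 N, but reached about 8 N at first touch and about 6–7 N twice while tipping. That is over the 2–5 N asked but well under the 15 N limit.
- **Last checks:** The final picture shows the chute flat, empty and released with the gripper clear above it. The other toys look where they were.

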